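# Shake the air out of a filled egg mould

### The job

Stand the red egg mould upright, cap up, in the white ring on top of the bench shaker, setting it down rather than dropping it, and let go of it. Then start the shaker by pulling its orange knob out until it clicks into its outer position, let it run for about 3 seconds, and switch it off by pushing the knob fully back in. Leave the yellow and blue moulds in the foam slab, and the bowl and trowel where they are.

Things in the scene. Friction and masses are not known exactly. Their poses are not given: they have to be found in the camera images.
- red_mould_center (a point): Half-way up the red mould, on its axis. The mould is a closed, rigid plastic egg, filled, about 0.25 kg, 58 mm in diameter and 80 mm tall: half-sphere bottom (radius 29 mm), straight-sided from 29 to 43 mm above its lowest point, domed above, with a flat black cap (25 mm across) on top. This point is 40 mm above the lowest point. Its z axis points to the cap. It starts upright in any one of the slab's three hollows.
- yellow_mould_center (a point): Half-way up the yellow mould, same shape and size as the red one; stays in its hollow.
- blue_mould_center (a point): Half-way up the blue mould, same shape and size as the red one; stays in its hollow.
- slab: Fixed cream foam slab 320 x 110 x 30 mm lying on the bench, with three round hollows 44 mm in diameter, 100 mm apart along its long x axis, the middle one at its centre. Origin: centre of its underside. A mould standing in a hollow has its half-way point 59 mm above the bench.
- shaker: Grey bench shaker, fixed, 220 mm (x) x 200 mm (y) x 108 mm high with a black rubber top plate. Origin: centre of its underside, on the bench; its front, with the knob, faces along its own -x, to the robot's right or half towards the robot.
- seat_mouth (a point): Centre of the mouth of the fixed white ring on the shaker's top: inner diameter 44 mm, outer diameter 66 mm, 20 mm tall, its rim 128 mm above the bench. This point is level with the rim, 10 mm from the middle of the shaker's top, away from the knob. A mould standing in the ring has its lowest point 10 mm below the rim and its half-way point 30 mm above the rim.
- knob_grip (a point): Point on the axis of the orange push-pull knob, in the middle of its grip, 66 mm above the bench; moves with the knob. The knob's axis is level, along the shaker's x. The grip is a 36 mm round, 30 mm long (15 mm either side of this point, ending 12 mm in front of the shaker's front face when home); beyond it, at the knob's free end, is a lip 47 mm across and about 10 mm thick whose front face is 26 mm from this point. The shaker's top is 42 mm above the axis.
- knob (a joint): Travel of the knob in m: 0 = fully home (off), 0.025 = fully out (on), towards the shaker's own -x (straight away from its front face). Sprung over-centre: it takes about 6 N to move it from either end, and past the middle it snaps on to the other end by itself and stays there.
- bowl: Loose grey plastic mixing bowl, 124 mm across, 65 mm tall; origin under its centre. A bystander.
- trowel: Loose trowel lying flat: steel blade 120 x 75 mm along its +x, blue handle to -x, 260 mm long in all; origin at the blade's rear edge. A bystander.
Not all that is in view belongs to the job. Of the things shaped like the part that bears red_mould_center, the red one is meant.

How it is judged:
By the outcome, as a careful person would: the job done as asked, in the order asked, and still so for the second after the job is handed in, with the robot touching nothing.
It also fails if it takes over 58 s, if anything falls off the work surface, if the arm or the gripper's body presses on something with over 40 N, if the wrist force passes 120 N, or if a joint passes its speed limit or range.

### The arm

A 7-joint arm with a two-finger parallel gripper is mounted at the origin on the work surface. World frame = base frame: x ahead of the robot, y to its left, z up, the work surface at z = 0. Lengths are in mm, angles in rad, forces in N, time in s.
With the tool pointing down it reaches from about 400 to 850 mm from the base axis. Payload 4.5 kg.
Tool frame: the origin (TCP) lies between the finger pads; the fingertips stand 22 mm ahead of it and the grasp point (between the pads) lies 3 mm ahead of it (r.finger_overhang is the distance from the TCP to the fingertips, in mm); z points along the fingers, y is the line along which they close (so a half turn about z gives the same grasp; the last joint's range is limited). The gripper opens to 85 mm and grips with 20 to 120 N. Pads are 22 mm wide; open, the fingers measure 114 mm over their backs; the gripper's body (76 mm by 85 mm) begins 54 mm behind the grasp point. The pads swing forward as they close: fully open they stand 13 mm farther back than shut.
Start: joints at [-1.119, 0.689, -0.195, 1.565, 0.157, 0.902, -0.215], TCP at [253.578, 571.271, 253.317] pointing down, gripper open.
Joint ranges: [-3.01, 3.01], [-0.46, 2.08], [-1.47, 1.51], [0.13, 2.56], [-1, 4.14], [0.04, 2.09], [-2.66, 2.66]. Speed limits (rad/s): [2.57, 2.57, 3.14, 3.14, 3.14, 3.14, 3.14].

### API

Orientations are given as a unit quaternion [w, x, y, z].
In Python, from workcell import r, eyes gives the robot as it stands. Calls block until the motion is done:
- r.movep(position, orientation): joint-space move of the TCP to a pose.
- r.move_l(position, frame=None, speed=150, max_force=None): straight line of the TCP; frame=None keeps the orientation; speed is the mean speed in mm/s. With max_force (N) it stops when the force on the tool has changed by that much, and returns True; else False.
- r.goto_joints(angles): joint-space move.
- r.gripper_to(opening): finger opening in mm; the grip force is fixed at half the most; returns when the fingers have stopped.
- r.pause(seconds).
- r.solve_ik(position, orientation): joint angles nearest the present ones, or None.
- r.state(): the state.
- eyes.capture(name): name is "scene" or "top" or "wrist"; returns a dict with "color" (384x512x3 uint8, red, green, blue), "depth" (384x512 float32, mm along the optical axis (not along the pixel's ray), 0 where there is no reading), "fx", "fy", "cx", "cy" (pixels), "R" (3x3) and "t" (3): a world point X has camera coordinates R X + t; the wrist camera has in their place "T_tool_cam" (4x4, takes a point from camera to tool coordinates, whose origin is the TCP and whose axes are the flange's). Camera axes: x right, y down, z forward; pixel columns grow to the right and rows downward; lengths in mm; the calibration is good to about 2 mm. A picture is of the moment at which its call begins: read the wrist's pose just before it.
A pose or a line that the arm cannot do raises r.Unreachable and nothing moves.
- r.sign_off(): hands the job in; it is judged then, once.
The state is a dict: "time": time; "joints": joint angles; "qvel": joint speeds; "tau": joint torques, N m; "eef_pos": TCP position; "eef_rot": TCP orientation; "wrist_force": force on the tool from outside, world axes, zero at the start; "wrist_torque": the same for the moment, N m; "gripper_width": finger opening in mm; "gripper_force": force on a finger pad.
Only numpy, scipy, OpenCV 4.12 (cv2) and the standard library are available. Lean on these libraries where they do the work, as an engineer would, in place of code of your own. Each camera call takes 0.05 s, during which the arm holds its last target. There are 200 camera calls.

## Working session

There is one attempt and no reset: what is moved stays moved. The work goes in short steps, each a Python script; the robot and the scene stay as the last script left them, time stands still between calls to the robot, and variables do not carry over. Pictures are saved under pics/ and viewed, at most 10 in all, crops included, and the job is handed in when it is done.

```bash
ls; mkdir -p pics; python3 - <<'E'
from workcell import r, eyes
import cv2,numpy as np
ims=[]
for n in("scene","top"):
    c=eyes.capture(n); np.savez(f"pics/{n}.npz",**c); ims.append(c["color"]); print(n,c["fx"],c["cx"],c["cy"],np.round(-c["R"].T@c["t"]),(c["depth"]>0).mean())
cv2.imwrite("pics/a.png",cv2.resize(np.vstack(ims)[:,:,::-1],(400,600),interpolation=cv2.INTER_AREA)) if 0 else [cv2.imwrite(f"pics/{n}.png",cv2.resize(i[:,:,::-1],(800,600))) for n,i in zip("st",ims)]
s=r.state();print(s["eef_rot"],s["time"])
E
```

```text
pics
scene 399.98704352054256 250.3639275354512 195.2687870228516 [1431.  317. 1231.] 0.9960428873697916
top 371.62634290800855 257.76792817157826 187.8938264291471 [ 407.    9. 1214.] 0.9959971110026041
[-1.15636088e-04  2.07362580e-01  9.78263801e-01 -8.26600847e-04] 0.1
```

View pics/s.png

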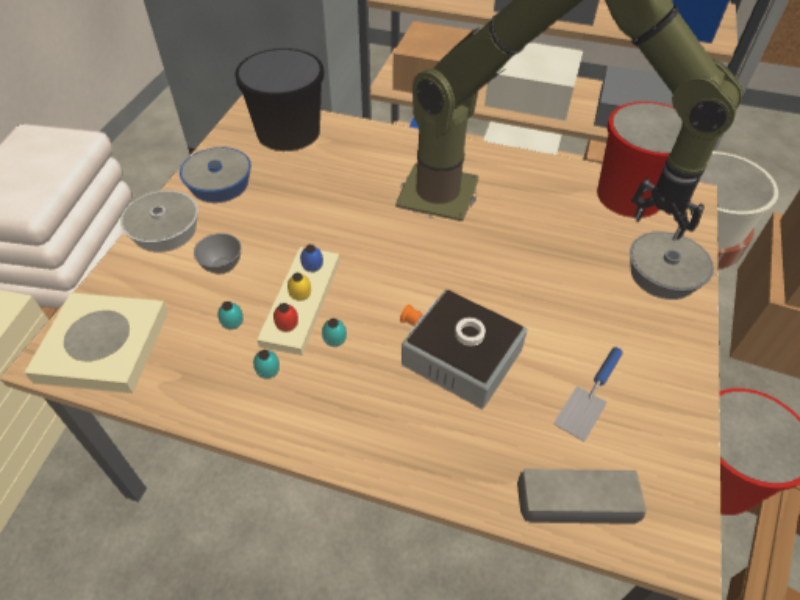

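View pics/t.png

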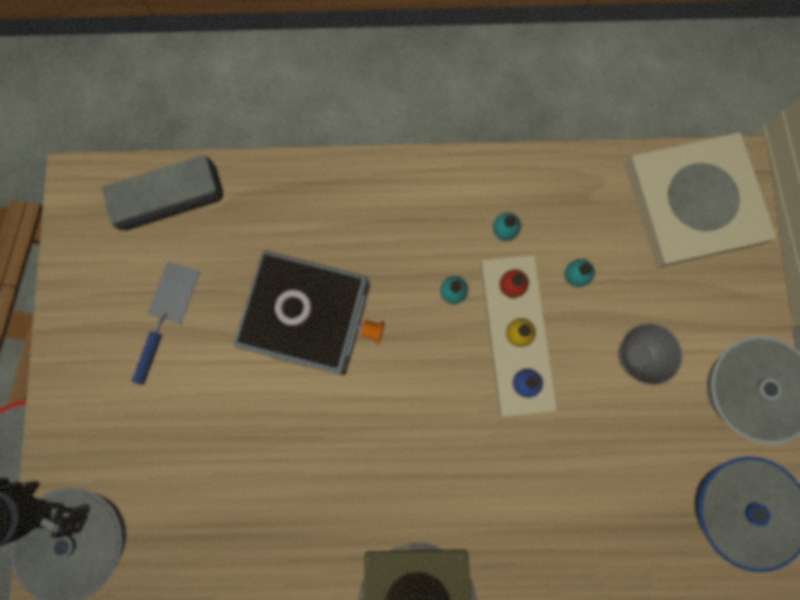

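The scene view shows the red mould at (286,318), the ring at (470,331) and the knob at (411,315). In the top view, red is in the slab's far hollow at (514,283), the ring is at (292,307), and the orange knob at (372,331) points to the robot's right and slightly towards it. The three teal moulds are distractors.

```bash
cat > v.py <<'E'
import numpy as np,cv2
def load(n): return dict(np.load(f"pics/{n}.npz"))
def ray(c,uv,z):
    d=np.array([(uv[0]-c["cx"])/c["fx"],(uv[1]-c["cy"])/c["fy"],1.])
    o=-c["R"].T@c["t"]; d=c["R"].T@d
    return o+d*(z-o[2])/d[2]
def onplane(c,pts,z): return np.array([ray(c,p,z) for p in np.reshape(pts,(-1,2))])
def cloud(c,m):
    v,u=np.nonzero(m&(c["depth"]>0)); d=c["depth"][v,u]
    p=np.stack([(u-c["cx"])/c["fx"]*d,(v-c["cy"])/c["fy"]*d,d],1)
    return (p-c["t"])@c["R"]
def hsv(c): return cv2.cvtColor(c["color"],cv2.COLOR_RGB2HSV)
def big(m):
    n,l,s,_=cv2.connectedComponentsWithStats(m.astype(np.uint8)); return l==1+np.argmax(s[1:,4])
def roi(m,x0,y0,x1,y1,k=.64):
    o=np.zeros_like(m); a=[int(k*t) for t in(x0,y0,x1,y1)]; o[a[1]:a[3],a[0]:a[2]]=m[a[1]:a[3],a[0]:a[2]]; return o
E
python3 - <<'E'
from v import *
R={"top":dict(red=(490,255,540,305),ring=(265,280,320,335),knob=(352,310,395,350),plate=(230,245,372,380),slab=(470,245,565,425)),
   "scene":dict(red=(265,295,305,340),ring=(445,305,500,355),knob=(390,295,430,335),plate=(400,285,530,375),slab=(250,240,345,360))}
for n in R:
    c=load(n);h=hsv(c);H,S,V=[h[...,i].astype(int) for i in range(3)];q=R[n]
    red=big(roi(((H<6)|(H>172))&(S>130)&(V>50),*q["red"]))
    dark=big(roi((V<70)&(S<120),*q["red"]))
    ring=big(roi((V>150)&(S<60),*q["ring"]))
    knob=big(roi((H>5)&(H<18)&(S>150)&(V>90),*q["knob"]))
    plate=big(roi((V<75),*q["plate"])|ring)
    slab=big(roi((V>140)&(S<110)&(H>15),*q["slab"]))
    cen=lambda m:np.argwhere(m).mean(0)[::-1]
    print(n,"cap@99",ray(c,cen(dark),99).round(1),dark.sum(),"body+cap@59",ray(c,cen(red|dark),62).round(1),red.sum())
    ct=lambda m:max(cv2.findContours(m.astype(np.uint8),0,1)[0],key=len)
    e=onplane(c,ct(ring),128)[:,:2].astype(np.float32)
    print(" ring",ring.sum(),cv2.fitEllipse(e),cloud(c,ring)[:,2].mean().round())
    print(" plate",cv2.minAreaRect(onplane(c,ct(plate),108)[:,:2].astype(np.float32)))
    print(" slab",cv2.minAreaRect(onplane(c,ct(slab),30)[:,:2].astype(np.float32)))
    print(" knob",knob.sum(),ray(c,cen(knob),70).round(1),cloud(c,knob).mean(0).round(1), cv2.minAreaRect(onplane(c,ct(knob),66)[:,:2].astype(np.float32)))
    print(" red cloud",cloud(c,red).mean(0).round(1),cloud(c,dark).mean(0).round(1))
E
```

```text
top cap@99 [ 623.2 -212.2   99. ] 30 body+cap@59 [ 621.8 -208.3   62. ] 125
 ring 55 ((574.1990966796875, 222.85231018066406), (54.18740463256836, 54.744754791259766), 136.16233825683594) 128.0
 plate ((572.0439453125, 211.9835662841797), (200.40931701660156, 180.6117706298828), 74.21867370605469)
 slab ((534.1459350585938, -222.06430053710938), (197.21755981445312, 356.2960510253906), 88.650146484375)
 knob 154 [532.8  75.3  70. ] [531.7  74.8  80.2] ((532.0009765625, 76.43622589111328), (40.95503616333008, 41.980777740478516), 78.14947509765625)
 red cloud [ 615.9 -201.6   83.3] [ 623.2 -212.1   99.4]
scene cap@99 [ 627.1 -208.7   99. ] 20 body+cap@59 [ 627.6 -207.8   62. ] 168
 ring 152 ((578.9456787109375, 227.1970977783203), (60.53680419921875, 68.80254364013672), 131.03790283203125) 126.0
 plate ((577.1541137695312, 215.67384338378906), (197.46282958984375, 180.09645080566406), 74.16439056396484)
 slab ((530.8797607421875, -235.02740478515625), (405.09100341796875, 251.04693603515625), 20.801376342773438)
 knob 114 [534.7  74.2  70. ] [539.4  75.5  76.2] ((529.8577880859375, 75.29981994628906), (43.28350067138672, 53.15192413330078), 86.14612579345703)
 red cloud [ 638.5 -200.5   73.6] [ 627.  -208.8   98.7]
```

```bash
cat > m.py <<'E'
from v import *
from workcell import r,eyes
from scipy.spatial.transform import Rotation as Ro
def down(u):
    "tool pointing down, y along +-u, whichever turns the wrist least"
    qs=[]
    for s in(1,-1):
        y=s*np.array([u[0],u[1],0])/np.hypot(*u); z=np.array([0,0,-1.])
        qs.append(Ro.from_matrix(np.stack([np.cross(y,z),y,z],1)).as_quat(scalar_first=True))
    return qs
def best(p,u):
    j0=np.array(r.state()["joints"]); o=[]
    for q in down(u):
        j=r.solve_ik(list(p),list(q))
        if j is not None: o.append((abs(np.array(j)-j0).max()+ (5 if abs(j[6])>2.4 else 0),list(q)))
    return min(o)[1]
def wrist(n):
    s=r.state(); c=eyes.capture("wrist"); T=c["T_tool_cam"]
    W=np.eye(4); W[:3,:3]=Ro.from_quat(s["eef_rot"],scalar_first=True).as_matrix(); W[:3,3]=s["eef_pos"]
    M=np.linalg.inv(W@T); c["R"]=M[:3,:3]; c["t"]=M[:3,3]; np.savez(f"pics/{n}.npz",**c); return c
AX=np.array([.272,.962]); SL=np.array([1,.14])
E
python3 - <<'E'
from m import *
U=[-AX[1],AX[0]]
p=[555,140,380]; r.movep(p,best(p,U)); a=wrist("w1")
p=[625,-210,300]; r.movep(p,best(p,[-.14,1])); b=wrist("w2")
s=r.state(); print(s["time"],s["joints"],s["eef_pos"],s["wrist_force"])
print(b["T_tool_cam"].round(2))
cv2.imwrite("pics/w.png",cv2.resize(np.hstack([a["color"],b["color"]])[:,:,::-1],(800,300)))
E
```

```text
3.5167 [ 0.01873399  0.73058193  0.46599166  1.41347202 -0.34940803  1.0791878
 -0.88022401] [ 625.95859144 -207.33247241  300.31348104] [ 0.06932635 -0.60545765  1.27257701]
[[  -0.     -0.94   -0.33   85.06]
 [   1.     -0.     -0.      1.06]
 [   0.     -0.33    0.94 -120.98]
 [   0.      0.      0.      1.  ]]
```

View pics/w.png

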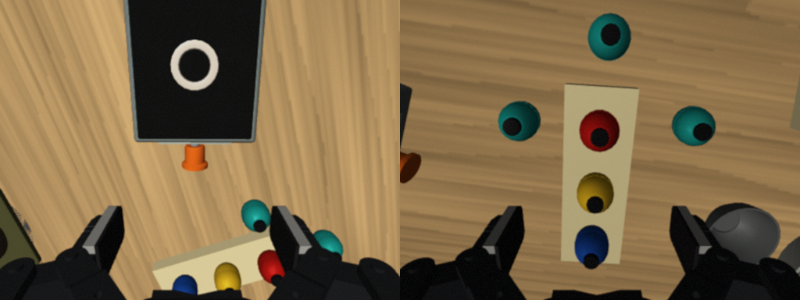

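Left half: ring at (194,65), knob at (195,157). Right half: red mould at (600,130) with its cap at (599,137), and the yellow and blue moulds below it. Now measuring from these close views.

```bash
python3 - <<'E'
from m import *
k=1.28
ct=lambda m:max(cv2.findContours(m.astype(np.uint8),0,1)[0],key=len)
cen=lambda m:np.argwhere(m).mean(0)[::-1]
c=load("w1");h=hsv(c);H,S,V=[h[...,i].astype(int) for i in range(3)]
ring=big(roi((V>130)&(S<90),160,30,230,100,k)); knob=big(roi((H>3)&(H<18)&(S>150)&(V>80),175,135,215,180,k))
e=onplane(c,ct(ring),128)[:,:2].astype(np.float32); E=cv2.fitEllipse(e);print("ring",E,cloud(c,ring)[:,2].mean())
k3=cloud(c,knob); print("knob",k3.mean(0),k3[:,2].max(),cv2.minAreaRect(onplane(c,ct(knob),75)[:,:2].astype(np.float32)))
ax=(k3[:,:2]-E[0])@AX; la=(k3[:,:2]-E[0])@np.array([-AX[1],AX[0]])
print("along",np.percentile(ax,[1,50,99]),"lat",np.percentile(la,[1,50,99]))
# front top edge of plate
d=roi(V<60,135,100,255,150,k); pl=cloud(c,d); pl=pl[abs(pl[:,2]-108)<3]
e2=[]
for u in range(int(150*k),int(240*k)):
    v=np.nonzero(d[:,u])[0]; 
    if len(v): e2.append(ray(c,(u,v.max()),108)[:2])
e2=np.array(e2);l=cv2.fitLine(e2.astype(np.float32),cv2.DIST_HUBER,0,.01,.01).ravel();print("front edge",l, ((e2-E[0])@AX).mean(), "axis from edge",-l[1],l[0])
c=load("w2");h=hsv(c);H,S,V=[h[...,i].astype(int) for i in range(3)]
red=big(roi(((H<8)|(H>172))&(S>130)&(V>40),575,100,630,160,k)); cap=big(roi((V<50),583,118,616,155,k))
E=cv2.fitEllipse(onplane(c,ct(cap),99)[:,:2].astype(np.float32));print("cap",E,cloud(c,cap).mean(0),cap.sum())
R=cloud(c,red); 
# sphere-free check: horizontal extent
print("red",R.min(0),R.max(0)); hull=cv2.convexHull(np.vstack([ct(red),ct(cap)])); print("silh",onplane(c,[cen(red|cap)],65), cv2.minAreaRect(onplane(c,hull,62)[:,:2].astype(np.float32)))
s=r.state();print(s["eef_pos"],r.state()["time"])
yel=big(roi((H>18)&(H<32)&(S>150),570,165,625,215,k));blu=big(roi((H>105)&(H<130)&(S>150),570,225,615,270,k))
print("y,b",cloud(c,yel).mean(0),cloud(c,blu).mean(0),cloud(c,red).mean(0))
E
```

```text
ring ((574.1014404296875, 223.64047241210938), (63.986454010009766, 64.13983154296875), 42.249271392822266) 128.13412408408303
knob [532.24686711  76.49024277  79.37195448] 90.75473047834953 ((532.2228393554688, 75.62110900878906), (49.54887390136719, 44.41736602783203), 74.38349914550781)
along [-207.4985179  -153.44762367 -131.78117613] lat [-20.99531236  -0.12747156  21.07417533]
front edge [ 9.63070214e-01 -2.69250453e-01  5.56382446e+02  1.15633835e+02] -108.75705632708737 axis from edge 0.26925045 0.9630702Traceback (most recent call last):
  File "<stdin>", line 19, in <module>
  File "v.py", line 14, in big
    n,l,s,_=cv2.connectedComponentsWithStats(m.astype(np.uint8)); return l==1+np.argmax(s[1:,4])
                                                                              ~~~~~~~~~^^^^^^^^^
    return _wrapfunc(a, 'argmax', axis=axis, out=out, **kwds)
    return bound(*args, **kwds)
ValueError: attempt to get argmax of an empty sequence
```

```bash
python3 - <<'E'
from m import *
k=1.28
ct=lambda m:max(cv2.findContours(m.astype(np.uint8),0,1)[0],key=len)
cen=lambda m:np.argwhere(m).mean(0)[::-1]
c=load("w2");h=hsv(c);H,S,V=[h[...,i].astype(int) for i in range(3)]
red=big(roi(((H<8)|(H>172))&(S>130)&(V>40),175,100,230,160,k)); cap=big(roi((V<50),183,118,216,155,k))
E=cv2.fitEllipse(onplane(c,ct(cap),99)[:,:2].astype(np.float32));print("cap",E,cloud(c,cap).mean(0),cap.sum())
hull=cv2.convexHull(np.vstack([ct(red),ct(cap)])); print("silh", cv2.minAreaRect(onplane(c,hull,62)[:,:2].astype(np.float32)))
s=r.state();print(s["eef_pos"],s["time"],s["qvel"])
yel=big(roi((H>18)&(H<32)&(S>150),170,165,225,215,k));blu=big(roi((H>105)&(H<130)&(S>150),170,225,215,270,k))
print("y,b",cloud(c,yel).mean(0),cloud(c,blu).mean(0),cloud(c,red).mean(0))
E
```

```text
cap ((623.5185546875, -212.02777099609375), (22.496057510375977, 24.18475341796875), 97.49378204345703) [ 623.76060441 -211.98343346   99.49297251] 436
silh ((622.7899169921875, -211.3682403564453), (59.559383392333984, 54.94328689575195), 8.188962936401367)
[ 625.95859144 -207.33247241  300.31348104] 3.5167 [-0.00432878 -0.00107524  0.00507275  0.00108205  0.00056386 -0.00124434
 -0.00105681]
y,b [ 536.9202115  -217.78379947   78.02343476] [ 440.52660235 -225.68285011   75.53997517] [ 630.66273049 -209.99452691   81.73216969]
```

```bash
python3 - <<'E'
from m import *
p=[623.5,-212,180]; q=best(p,[-.1,1]); r.movep(p,q)
for i in range(3):
    s=r.state();print(s["time"],s["eef_pos"],np.abs(s["qvel"]).max(),s["joints"][6]); r.pause(.2)
c=wrist("w3");h=hsv(c);H,S,V=[h[...,i].astype(int) for i in range(3)]
cv2.imwrite("pics/w3.png",c["color"][:,:,::-1])
t=eyes.capture("top"); np.savez("pics/top2.npz",**t); cv2.imwrite("pics/t2.png",cv2.resize(t["color"][140:300,220:420,::-1],None,fx=3,fy=3))
E
```

```text
4.0667 [ 624.53806909 -211.6044413   181.04092805] 0.03647681106122691 -0.8495280069444506
4.2667 [ 625.12021789 -212.5349765   182.60295573] 0.012199912215978458 -0.8494837878152662
4.4667 [ 623.95700992 -212.12868678  180.98907534] 0.007056666805895089 -0.8494252394090083
```

View pics/w3.png

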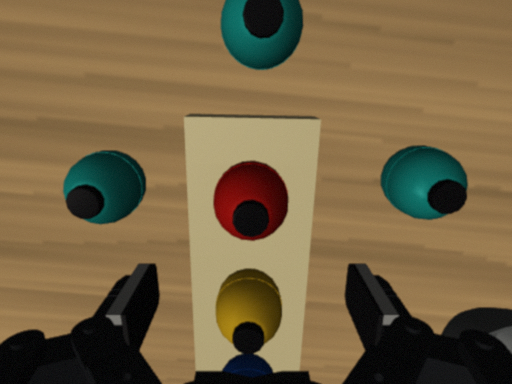

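Red at (250,200), its cap at (251,218), and both fingers have clear room. Re-measuring the cap, then grasping and lifting.

```bash
python3 - <<'E'
from m import *
c=load("w3");h=hsv(c);V=h[...,2]
cap=big(roi(V<45,228,195,275,240,1))
E=cv2.fitEllipse(onplane(c,max(cv2.findContours(cap.astype(np.uint8),0,1)[0],key=len),99)[:,:2].astype(np.float32));print("cap",E)
x,y=E[0]
if np.hypot(x-624,y+211.5)<4:
    print(r.move_l([x,y,60],speed=100,max_force=15))
    s=r.state();print(s["eef_pos"],s["wrist_force"])
    r.gripper_to(50); r.pause(.1)
    s=r.state();print(s["time"],s["eef_pos"],s["gripper_width"],s["gripper_force"],s["wrist_force"])
    r.move_l([x,y,250],speed=150)
    s=r.state();print(s["time"],s["eef_pos"],s["gripper_width"],s["gripper_force"],s["wrist_force"])
E
```

```text
cap ((624.1056518554688, -212.0207977294922), (23.005752563476562, 25.465023040771484), 96.8342514038086)
False
[ 624.65082867 -212.28428044   60.77154481] [ 0.13929664 -0.21236482  0.02748524]
6.5917 [ 624.33539999 -211.10703903   61.06950443] 56.29909203686983 62.26627841591835 [-1.69015076  2.80135829  6.83830744]
8.0083 [ 623.53120043 -211.66275272  248.91012517] 56.16059057782935 63.97869631648064 [-0.27391659  0.06426544 -3.1313905 ]
```

Gripped (56 mm). Moving over the shaker and checking the ring from close by.

```bash
python3 - <<'E'
from m import *
ring=np.array([574.2,223.5]); U=[-AX[1],AX[0]]
p=[*(ring-60*AX),250]; q=best(p,U); print(q,r.solve_ik(p,q))
r.movep(p,q); r.pause(.3)
c=wrist("w4"); s=r.state(); print(s["time"],s["eef_pos"],s["gripper_width"],s["wrist_force"])
cv2.imwrite("pics/w4.png",c["color"][:,:,::-1])
h=hsv(c);m=big((h[...,2]>120)&(h[...,1]<90)&(c["depth"]>0)&(abs((np.dstack(np.meshgrid(np.arange(512),np.arange(384)))[...,0])-256)<130))
print(m.sum(),cloud(c,m).mean(0),cv2.fitEllipse(onplane(c,max(cv2.findContours(m.astype(np.uint8),0,1)[0],key=len),128)[:,:2].astype(np.float32)))
E
```

```text
[np.float64(-0.0), np.float64(0.7975204779153585), np.float64(0.6032918757166038), np.float64(0.0)] [-0.49512758  0.64310532  0.21806382  1.71635363 -0.18151866  0.80187575
 -0.46824167]
9.7833 [558.10892116 165.23690686 249.9665047 ] 56.22424235947327 [ 0.73126997 -0.21617878 -2.59295478]
4130 [574.58347546 223.69234095 126.61549002] ((574.2298583984375, 223.35166931152344), (65.24142456054688, 65.30071258544922), 55.571590423583984)
```

View pics/w4.png

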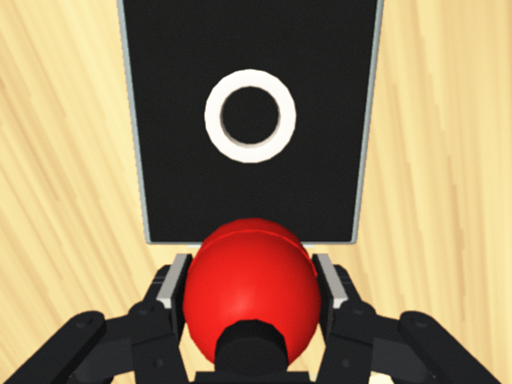

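The ring is centred at (250,116) px, so (574.2, 223.4) mm with a 65 mm diameter as expected. The mould sits upright between the pads.

```bash
python3 - <<'E'
from m import *
x,y=574.2,223.4
def pr(t):
    s=r.state();print(t,round(s["time"],2),s["eef_pos"].round(1) if hasattr(s["eef_pos"],"round") else s["eef_pos"],round(s["gripper_width"],1),np.round(s["wrist_force"],1))
r.move_l([x,y,200],speed=120); r.pause(.3); pr("hover")
e=np.array(r.state()["eef_pos"])
r.move_l([x,y,168],speed=60); pr("near")
print(r.move_l([x,y,157],speed=12,max_force=5)); pr("touch")
E
```

```text
hover 10.88 [574.4 222.9 200.5] 56.3 [-1.1 -0.9 -3.2]
near 11.57 [574.3 223.4 167.9] 56.1 [-0.8  0.5 -2.8]
True
touch 12.2 [574.3 224.4 160.6] 56.1 [0.3 1.6 1.6]
```

```bash
python3 - <<'E'
from m import *
r.gripper_to(62); r.pause(.1); r.gripper_to(85)
s=r.state();p=s["eef_pos"];print(p,s["wrist_force"])
r.move_l([574.2,223.4,255],speed=120)
b=np.array([574.2,223.4])-147*AX
r.move_l([*(b),255],speed=200)
r.pause(.2)
c=wrist("w5");s=r.state();print(s["time"],s["eef_pos"])
h=hsv(c);H,S,V=[h[...,i].astype(int) for i in range(3)]
k=big((H>3)&(H<18)&(S>150)&(V>80)); K=cloud(c,k); q=(K[:,:2]-[574.2,223.4])
ax=q@AX; la=q@np.array([-AX[1],AX[0]])
print("knob",K.mean(0),np.percentile(ax,[1,5,50,95,99]),np.percentile(la,[1,50,99]),K[:,2].max(),k.sum())
top=cv2.resize(eyes.capture("scene")["color"][150:280,220:380],(512,416))
cv2.imwrite("pics/w5.png",cv2.resize(np.vstack([c["color"],top])[:,:,::-1],None,fx=.75,fy=.75))
E
```

```text
[573.27832588 223.52542649 159.92440941] [ 0.14758329 -0.51925382 -0.04158969]
14.9667 [534.40109763  83.20171416 254.84041702]
knob [532.53019775  76.5733573   79.30793093] [-183.99962893 -170.42027788 -153.11334124 -132.07040694 -131.79960786] [-21.47946691   0.44338205  21.85673082] 90.8960159222812 1895
```

View pics/w5.png

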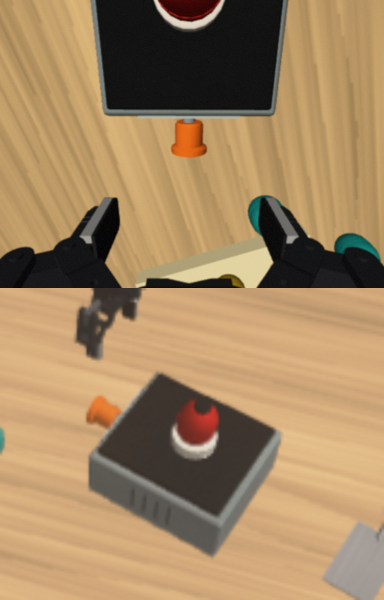

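The mould stands upright in the ring in the scene crop (195,425). The knob at (188,138) is home, with its grip centre 147 mm in front of the ring as computed. Gripping and pulling it now.

```bash
cat >> m.py <<'E'
def pr(t):
    s=r.state();print(t,round(s["time"],2),np.round(s["eef_pos"],1),round(s["gripper_width"],1),np.round(s["wrist_force"],1))
    return s
B=np.array([574.2,223.4])-147.5*AX
def at(out,z): return [*(B-out*AX),z]
def knobpos(n):
    c=wrist(n);h=hsv(c);H,S,V=[h[...,i].astype(int) for i in range(3)]
    K=cloud(c,big((H>3)&(H<18)&(S>150)&(V>80)));K=K[K[:,2]>75]; a=(K[:,:2]-[574.2,223.4])@AX
    return a
E
python3 - <<'E'
from m import *
r.move_l(at(0,130),speed=150); print(r.move_l(at(0,71),speed=80,max_force=12)); pr("down")
r.gripper_to(30); pr("grip")
print(r.move_l(at(27,71),speed=40,max_force=40)); pr("out")
r.gripper_to(65); pr("open")
a=knobpos("w6"); print(np.percentile(a,[1,50,99]))
E
```

```text
False
down 16.88 [534.3  81.5  71.3] 84.9 [ 0.3 -0.2  0.9]
grip 17.41 [533.5  81.7  71.7] 34.1 [-1.7  1.   6.9]
False
out 18.23 [526.7  57.5  71.7] 34.4 [-1.5  3.1  4.6]
open 18.63 [526.7  55.1  70.9] 65.0 [-0.8 -0.3  0.3]
[-196.82847889 -179.27444366 -156.89939233]
```

The knob has clicked out (25.1 mm). Letting it run to about 3 s, then pushing it home.

```bash
python3 - <<'E'
from m import *
r.pause(1.5)
r.gripper_to(30); pr("grip")
print(r.move_l(at(0.5,71),speed=40,max_force=40)); pr("in")
r.gripper_to(80); pr("open")
a=knobpos("w7"); print(np.percentile(a,[1,50,99]))
r.move_l(at(0,250),speed=150); r.pause(.2)
c=wrist("w8"); pr("up"); print(np.percentile(knobpos("w9"),[1,99]))
i=eyes.capture("scene")["color"][130:280,130:380]
cv2.imwrite("pics/w8.png",np.vstack([cv2.resize(i,(500,300))[:,:,::-1],cv2.resize(c["color"],(500,280))[:,:,::-1]]))
E
```

```text
grip 20.57 [526.2  55.6  71.4] 33.9 [-1.6  0.4  6.7]
False
in 21.38 [533.   79.8  71.3] 34.4 [-2.8 -2.5  6.2]
open 21.89 [534.   81.1  70.9] 79.7 [ 0.2 -0.3  0.1]
[-171.50801133 -154.62276536 -131.7553917 ]
up 23.53 [533.8  81.5 249.5] 80.1 [ 0.7 -1.5 -1.1]
[-171.41064523 -131.89557875]
```

View pics/w8.png

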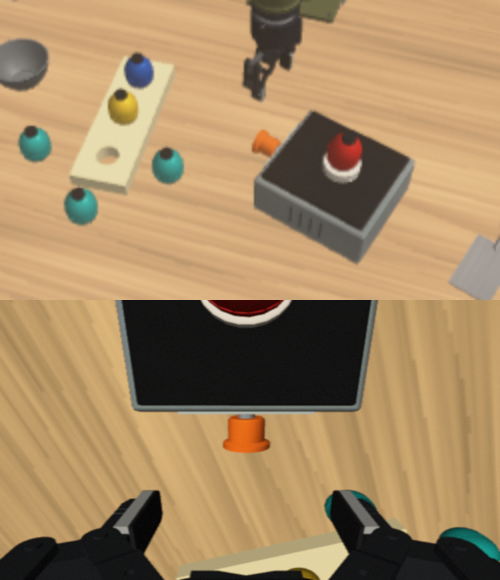

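The red mould is upright in the ring (345,155). The knob is home (246,433), its back edge reading -131.9 mm as it did before the pull. The yellow and blue moulds are still in the slab, and the gripper is clear of everything.

```bash
python3 -c "
from workcell import r
print(r.sign_off())"
```

```text
the job is handed in; nothing more can be done
None
```

The job is done and handed in: the red mould stands upright in the ring, the shaker ran for about 3 s and is off with its knob fully home, and I moved nothing else.

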